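# Park the scratch-tester beam and run the panel out

### The arm

A 6-joint arm with a two-finger parallel gripper is mounted at the origin on a cart in front of the work surface, level with it; the furniture and walls round the work are solid. World frame = base frame: x ahead of the robot, y to its left, z up, the work surface at z = 0. Lengths are in mm, angles in rad, forces in N, time in s.
With the tool pointing down it reaches from about 275 to 750 mm from the base axis. Payload 10.2 kg.
Tool frame: the origin (TCP) lies at the very end of the fingers, on their centre line; the grasp point (between the pads) lies behind it (ctrl.grasp_offset is the z of the grasp point in the tool frame, in mm); z points along the fingers, y is the direction in which the jaws open and shut (so a half turn about z gives the same grasp; the last joint's range is limited). The gripper opens to 85 mm and grips with 20 to 120 N. Pads are 22 mm wide; open, the fingers measure 114 mm over their backs; the gripper's body (76 mm by 85 mm) begins 54 mm behind the grasp point. The pads swing forward as they close: fully open they stand 13 mm farther back than shut.
Start: joints at [0.909, 0.313, 1.498, -0, 1.331, -0.223], TCP at [223.061, 475.263, 231.294] pointing down, gripper open.
Joint ranges: [-2.94, 2.94], [-0.97, 2.17], [0.19, 2.56], [-1.23, 4.37], [0.02, 3.11], [-2.88, 2.88]. Speed limits (rad/s): [2.39, 2.39, 3.01, 3.14, 3.14, 3.14].

### API

Orientations are given as a unit quaternion [w, x, y, z].
In Python, from rig import ctrl, capture, job gives the robot as it stands. The module is installed in compiled form; this text tells all that it offers.
- The arm moves only by the tool move_arm, never from a script. Its argument "series" is a list of rows, each a list of 7 numbers: the turn, a rotation vector about the tool's x, y, z in rad, then the shift along the tool's x, y, z in cm, then the opening, from 0 (shut) to 1 (fully open). A call has 1 to 5 rows; each row is the pose to reach, as a shift and turn from the pose measured when the call began, along the tool's axes at that moment; what a row does not reach only later rows make up. A row lasts 1/12 s, in which the tool goes at most 41.7 mm and 7.16 degrees, less where a joint would pass 70% of its speed; a pose out of reach is approached as far as the arm can. A call with a gripper value outside its range is refused whole. The fingers move at their own pace and stop on an object; "grip_force" is the grip in N (left out, the last holds). Time passes only in rows, so rows that repeat a pose let the fingers close. It gives the time, the measured TCP pose, the force and the opening at its end, in the units of the state.
- ctrl.sense(): the state, without advancing time (a new reading comes with each control period).
- capture(name): name is "scene" or "top"; returns a dict with "frame" (384x512x3 uint8, red, green, blue), "mtx" (3x3 intrinsics, pixels), "R" (3x3) and "t" (3): a world point X has camera coordinates R X + t. Camera axes: x right, y down, z forward; pixel columns grow to the right and rows downward; lengths in mm; the calibration is good to about 2 mm. A picture is of the moment at which its call begins. There is no depth.
- job.finish_job(): hands the job in, once; it reports no verdict.
The state is a dict: "time_s": time; "joints": joint angles; "dq": joint speeds; "tau": joint torques, N m; "eef_pos": TCP position; "ee_rot": TCP orientation; "force": force on the tool from outside, world axes, zero at the start; "wrist_torque": the same for the moment, N m; "grip_width": opening from 0.0 (shut) to 1.0 (fully open).
Only numpy, scipy, OpenCV 4.12 (cv2) and the standard library are available. Lean on these libraries where they do the work, as an engineer would, in place of code of your own. Each camera call takes 0.05 s, during which the arm holds its last target.

### The job

The scratch tester has finished a run and its stylus still rests on the coated panel. Gently push the counterweighted beam up by its lift bail until it passes its balance point and stays leaning on its rear stop by itself; only then push the panel carriage by its knob all the way left to its end stop, so that the panel can be changed. Touch and push only, with the fingertips or the outside of the fingers: take neither bail nor knob between the fingers, and leave the other things on the bench where they are.

Things in the scene. Friction and masses are not known exactly. Their poses are not given: they have to be found in the camera images.
- tester: Fixed grey base of the bench scratch tester; turned up to 0.25 rad. Origin on the worktop under the beam; x runs along the beam to the back, y to the left along the panel slide, z up. Bed in front: x -115..-3, y -133..177 mm, 34 mm high, slide end blocks to 52 mm. Pedestal behind: x 3..153 mm, 110 mm wide, two pivot cheeks (x 48..102 mm, outer faces y +/-31 mm) to 126 mm high.
- pivot (a point): Pivot axis of the beam, at the beam's middle plane: 75 mm behind the tester's origin along its x, 115 mm above the worktop; the axis runs along the tester's y.
- beam_arm (a joint): Beam angle, rad: 0 with the stylus down on the panel (beam level, pointing at the operator), 1.25 up on the rear stop. Below the balance point (about 0.59) its weight brings it back down, above it over to the stop, in about 1 s (damped, 0.12 N m s/rad). Lifting from rest takes 0.11 to 0.16 N m at the pivot. Beam 16 mm wide, top 15 mm above the pivot axis, nose 145 mm ahead of it.
- bail_bar (a point): Middle of the lift bail's crossbar, a level black sleeve 14 mm thick, 78 mm long along y, on two 7 mm steel rods over the beam's front. Beam down: 115 mm in front of the pivot axis and 78 mm above it; 56 mm free between bar and beam, free space in front. It travels up and back on a 139 mm circle round the pivot, to 38 mm behind and 134 mm above it. Axes of the beam: x to the pivot, y along the bar.
- counterweight (a point): Centre of the steel counterweight on the beam's cranked tail, 40 mm in diameter, 26 mm long; with the beam down 68 mm behind the pivot axis and 48 mm above it, sinking as the front rises.
- carriage (a joint): Position of the panel carriage along the slide, m: grows to the left (tester's +y); 0 at the right end, 0.13 at the left end stop, where the panel is to be changed. Friction about 1.5 N; it stays where it is left.
- knob (a point): Middle of the black push knob of the carriage, moving with it: 22 mm in diameter, 26 mm high, on a 10 mm stem on a lug in front of the bed, 128 mm in front of the tester's origin. This point is 88 mm above the worktop, the knob's top 101 mm, the lug's top 59 mm. At the end stop it is 85 mm to the left of the tester's x axis. Axes of the tester.
- beaker: Glass beaker, 59 x 64 x 72 mm, loose behind the left part of the bed; origin at the centre of its foot. Bystander.
- cap_tub: Small round tub with screw lid, 54 mm wide, 48 mm high, loose behind the right part of the bed; origin at the centre of its foot. Bystander.
- screwdriver: Screwdriver, 190 mm long, lying loose on the worktop to the right; origin at the middle of its underside. Bystander.
- lab_timer: Small grey timer, 62 x 68 x 20 mm, loose on the worktop to the left; origin at the centre of its underside. Bystander.
- panel_stack: Stack of five spare white panels, 90 x 122 x 9 mm, loose on the worktop to the left; origin at the centre of its underside. Bystander.

How it is judged:
By the outcome, as a careful person would: the job done as asked, in the order asked, and still so for the second after the job is handed in, with the robot touching nothing.
It also fails if it takes over 56 s, if anything falls off the work surface, if the arm or the gripper's body presses on something with over 40 N, if the wrist force passes 120 N, or if a joint passes its speed limit or range.

## Working session

There is one attempt and no reset: what is moved stays moved. The work goes in short steps, Python scripts to look and compute and a tool call to move; the robot and the scene stay as the last step left them, time stands still between calls to the robot, and variables do not carry over. Pictures are saved under pics/ and viewed, and the job is handed in when it is done.

Besides the shell and the picture viewer there is one more tool, called by a JSON object that holds its "method" and its "body", one argument or row to a line. move_arm: Moves the arm, as the interface text tells. Its arguments: {"type":"object","properties":{"series":{"type":"array","items":{"type":"array","items":{"type":"number"}}},"grip_force":{"type":"number"}},"required":["series"]}

```bash
mkdir -p pics
python3 - <<'E'
from rig import ctrl,capture,job
import cv2
print(ctrl.sense(), ctrl.grasp_offset)
for n in("scene","top"):
    c=capture(n); cv2.imwrite(f"pics/{n}0.png",c["frame"][:,:,::-1]); print(c["mtx"],c["R"],c["t"])
E
```

```text
{'time_s': 0.0, 'joints': array([ 9.08613530e-01,  3.13437919e-01,  1.49845278e+00, -3.54336985e-06,
        1.33100178e+00, -2.23407927e-01]), 'dq': array([ 0.00024283, -0.00022675,  0.00170956,  0.00090658,  0.00064299,
        0.00053494]), 'tau': array([ 4.02535661e-04, -4.12267256e+01, -2.59742761e+01, -1.37081743e-04,
        4.16475465e-03,  2.92206562e-05]), 'eef_pos': array([222.88532531, 475.0474781 , 230.73535025]), 'ee_rot': array([-2.76913081e-04,  2.17631324e-01,  9.76030832e-01, -5.87974470e-04]), 'force': array([ 0.87652384,  0.24218933, -0.0518733 ]), 'wrist_torque': array([ 8.95282708e-05,  1.13534209e-02, -2.27003067e-02]), 'grip_width': 1.0000227621479407} -18.700000000000003
[[351.77296582   0.         251.5105336 ]
 [  0.         351.77296582 191.44084632]
 [  0.           0.           1.        ]] [[ 4.56191851e-01 -8.89881196e-01  6.72399508e-04]
 [-6.70458009e-01 -3.44202611e-01 -6.57275148e-01]
 [ 5.85128236e-01  2.99392750e-01 -7.53650402e-01]] [-170.43454293  515.3822903   850.95848077]
[[434.83734382   0.         254.19099273]
 [  0.         434.83734382 184.73706942]
 [  0.           0.           1.        ]] [[-7.69117607e-04 -9.99983477e-01 -5.69678069e-03]
 [-9.96373765e-01  1.25100286e-03 -8.50749942e-02]
 [ 8.50807153e-02  5.61069015e-03 -9.96358265e-01]] [ 115.76255926  572.76377692 1483.39733202]
```

View pics/scene0.png

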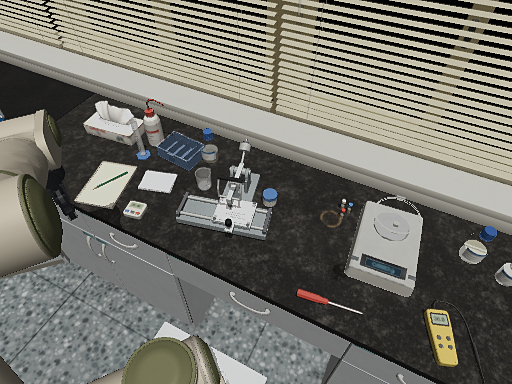

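View pics/top0.png

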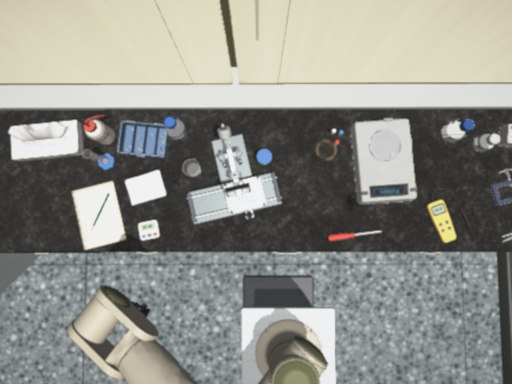

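The scene view shows the tester at about (225,205), with the knob near (228,224). In the top view it is at about (235,190), slightly turned. I'll enlarge both.

```bash
cat > h.py <<'E'
from rig import ctrl,capture,job
import cv2, numpy as np
def crop(n,x0,y0,w,h,s,out):
    c=capture(n); f=c["frame"][y0:y0+h,x0:x0+w,::-1]
    f=cv2.resize(f,None,fx=s,fy=s,interpolation=cv2.INTER_CUBIC)
    for i in range(0,w,10):
        cv2.putText(f,str(x0+i),(i*s,8),0,.3,(0,255,255)); cv2.line(f,(i*s,10),(i*s,14),(0,255,255))
    for i in range(0,h,10):
        cv2.putText(f,str(y0+i),(0,i*s+4),0,.3,(0,255,255)); 
    cv2.imwrite("pics/"+out,f)
def ray(c,u,v):
    d=c["R"].T@np.linalg.inv(c["mtx"])@np.array([u,v,1.]); return -c["R"].T@c["t"],d/np.linalg.norm(d)
def onz(c,u,v,z):
    o,d=ray(c,u,v); return o+d*(z-o[2])/d[2]
def proj(c,X):
    p=c["mtx"]@(c["R"]@np.asarray(X,float)+c["t"]); return p[:2]/p[2]
E
python3 - <<'E'
from h import *
crop("scene",165,130,120,115,5,"s1.png"); crop("top",175,115,115,110,5,"t1.png")
E
```

```text
(no output)
```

View pics/s1.png

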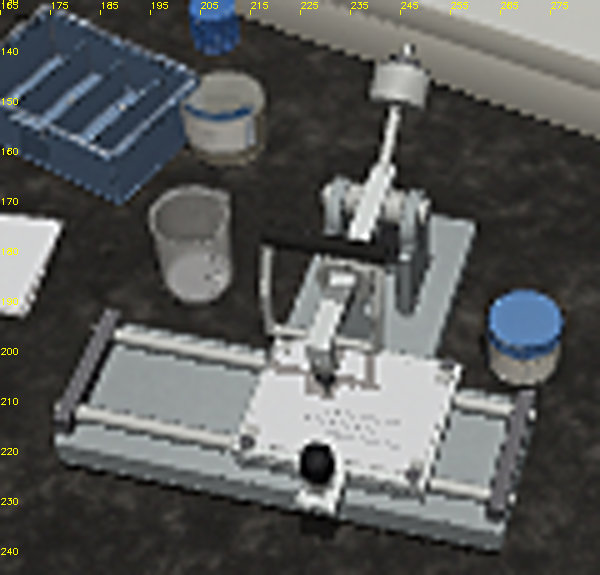

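View pics/t1.png

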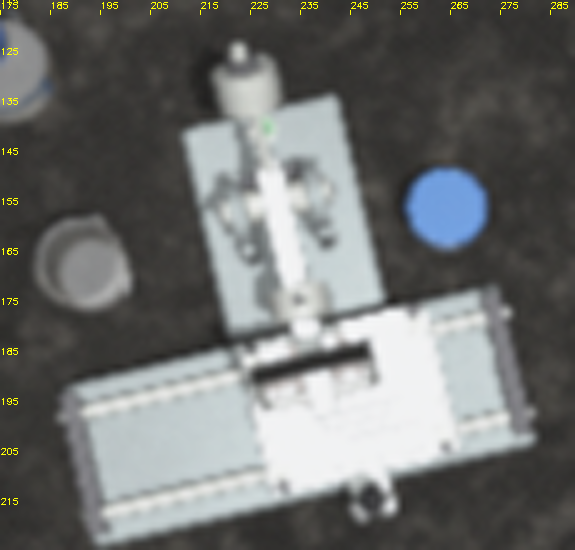

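Run:
```python
from h import *
from scipy.optimize import least_squares
T=capture("top");S=capture("scene")
P=lambda x0,y0,a,b:(x0+a/5-.4,y0+b/5-.4)
t=lambda a,b:P(175,115,a,b); s=lambda a,b:P(165,130,a,b)
# (cam, px, tester-frame pt; None for knob y)
obs=[(T,t(252,376),(-40,39,193)),(T,t(371,350),(-40,-39,193)),
(S,s(262,245),(-40,39,193)),(S,s(397,257),(-40,-39,193)),
(T,t(373,495),(-128,None,95)),(S,s(318,463),(-128,None,88)),
(T,t(535,440),(-115,-133,34)),(T,t(102,545),(-115,177,34)),(T,t(62,388),(-3,177,34)),
(S,s(57,436),(-115,177,34)),(S,s(500,528),(-115,-133,34))]
def W(p,q):
    x,y,z=q; y=p[3] if y is None else y
    c,n=np.cos(p[2]),np.sin(p[2]); return np.array([p[0]+c*x-n*y,p[1]+n*x+c*y,z])
f=lambda p:np.concatenate([proj(c,W(p,q))-px for c,px,q in obs])
r=least_squares(f,[500,0,0,0],loss='soft_l1',x_scale=[10,10,.1,10])
print(r.x.round(3)); print(r.fun.reshape(-1,2).round(1))
p=r.x
print("origin,pivot,bail,knob",W(p,(0,0,0)),W(p,(75,0,115)),W(p,(-40,0,193)),W(p,(-128,None,88)))
```

```text
[ 5.91498e+02  1.75858e+02  2.35000e-01 -1.50830e+01]
[[-0.1 -0.2]
 [ 0.7 -0.9]
 [ 0.7 -2.2]
 [-1.8 -0.2]
 [-0.   0.3]
 [ 0.1  0.2]
 [ 0.4 -0.1]
 [-1.   0.1]
 [-0.2 -0.2]
 [-1.   1.1]
 [ 0.9  1. ]]
origin,pivot,bail,knob [591.4978788  175.85776517   0.        ] [664.4365804  193.32046279 115.        ] [552.59723794 166.54432644 193.        ] [470.52763892 131.38652782  88.        ]
```

```bash
cat >> h.py <<'E'
from scipy.spatial.transform import Rotation as Ro
P0=np.array([591.5,175.86]);YAW=.235
def W(x,y,z):
    c,n=np.cos(YAW),np.sin(YAW); return np.array([P0[0]+c*x-n*y,P0[1]+n*x+c*y,z])
def ori(a,yaw=YAW):
    f=np.array([np.cos(yaw),np.sin(yaw),0]);Z=np.array([0,0,1.])
    z=np.cos(a)*f-np.sin(a)*Z; y=np.sin(a)*f+np.cos(a)*Z
    return np.column_stack([np.cross(y,z),y,z])
def plan(p,Rt):
    s=ctrl.sense(); q=s["ee_rot"]; R=Ro.from_quat([q[1],q[2],q[3],q[0]])
    print("t",s["time_s"],"pos",s["eef_pos"].round(1),"F",s["force"].round(2),"w",round(s["grip_width"],2))
    print("turn",(R.inv()*Ro.from_matrix(Rt)).as_rotvec().round(3),"shift cm",(R.inv().apply(np.asarray(p)-s["eef_pos"])/10).round(2))
E
python3 - <<'E'
from h import *
plan(W(-115,0,200),ori(np.radians(50)))
plan(W(-115,0,200),ori(np.radians(90)))
E
```

```text
t 0.3 pos [223.  475.2 231.1] F [0.13 0.11 0.38] w 1.0
turn [-0.65  -0.313  0.859] shift cm [-37.09 -18.62   3.11]
t 0.3 pos [223.  475.2 231.1] F [0.13 0.11 0.38] w 1.0
turn [-0.     0.     0.897] shift cm [-37.09 -18.62   3.11]
```

{"method": "move_arm", "body": {
  "series": [
    [0,0,0.1,-3,-1.5,0,0],
    [0,0,0.2,-6,-3,0,0],
    [0,0,0.3,-9,-4.5,0,0],
    [0,0,0.4,-12,-6,0,0],
    [0,0,0.5,-15,-7.5,0,0]
  ]
}}

```text
time_s: 0.72
eef_pos: [327.6, 342.3, 231.2]
ee_rot: [-0.0, 0.454, 0.891, -0.0]
force: [0.5, 0.2, 0.1]
grip_width: 0.302
```

Run:
```python
from h import *
plan(W(-115,0,200),ori(np.radians(50)))
```

```text
t 0.7167 pos [327.6 342.3 231.2] F [0.55 0.18 0.09] w 0.3
turn [-0.689 -0.137  0.376] shift cm [-24.57   0.97   3.12]
```

{"method": "move_arm", "body": {
  "series": [
    [-0.1,-0.02,0.05,-3,0.1,0.4,0],
    [-0.2,-0.04,0.1,-6,0.2,0.8,0],
    [-0.3,-0.06,0.16,-9,0.3,1.2,0],
    [-0.4,-0.08,0.22,-12,0.5,1.6,0],
    [-0.5,-0.1,0.27,-15,0.6,2,0]
  ]
}}

```text
time_s: 1.13
eef_pos: [421.2, 223.0, 211.8]
ee_rot: [0.158, 0.555, 0.792, 0.199]
force: [2.0, 1.0, -0.3]
grip_width: -0.003
```

Run:
```python
from h import *
plan(W(-115,0,165),ori(np.radians(50)))
```

```text
t 1.1333 pos [421.2 223.  211.8] F [ 1.96  0.99 -0.33] w -0.0
turn [-0.183 -0.036  0.104] shift cm [-8.78  0.22  5.8 ]
```

{"method": "move_arm", "body": {
  "series": [
    [-0.06,-0.01,0.03,-3,0.1,1.9,0],
    [-0.12,-0.02,0.07,-6,0.2,3.8,0],
    [-0.183,-0.036,0.104,-8.8,0.2,5.8,0],
    [-0.183,-0.036,0.104,-8.8,0.2,5.8,0],
    [-0.183,-0.036,0.104,-8.8,0.2,5.8,0]
  ]
}}

```text
time_s: 1.55
eef_pos: [479.5, 146.8, 163.0]
ee_rot: [0.212, 0.584, 0.737, 0.268]
force: [-1.2, 0.5, 0.4]
grip_width: -0.003
```

Run:
```python
from h import *
plan(W(-60,0,165),ori(np.radians(50)))
crop("scene",165,120,120,115,5,"s2.png"); crop("top",175,115,115,110,5,"t2.png")
```

```text
t 1.55 pos [479.5 146.8 163. ] F [-1.17  0.49  0.37] w -0.0
turn [-0.002  0.002 -0.004] shift cm [0.24 4.4  3.41]
```

View pics/s2.png

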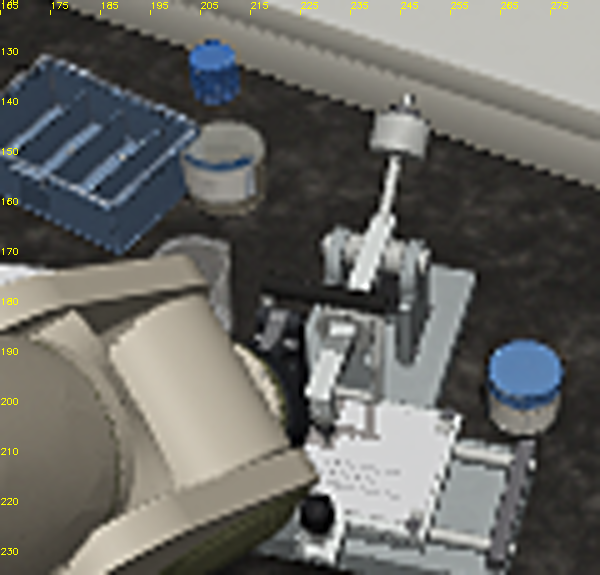

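View pics/t2.png

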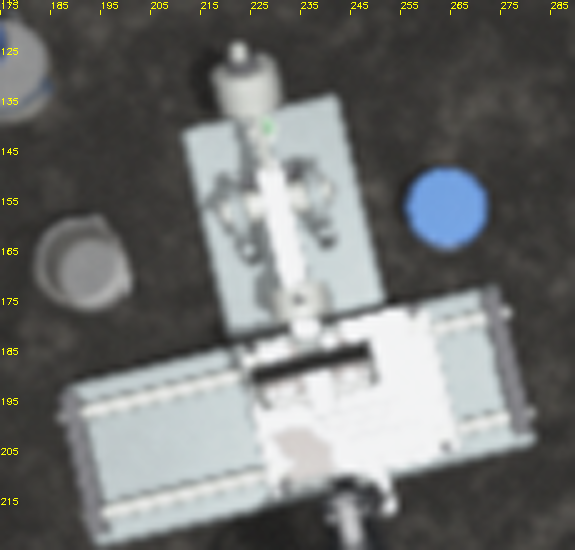

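{"method": "move_arm", "body": {
  "series": [
    [0,0,0,0,1.1,1.1,0],
    [0,0,0,0,2.2,2.2,0],
    [0,0,0,0,3.3,3.3,0],
    [0,0,0,0,4.4,4.4,0],
    [0,0,0,0,4.4,4.4,0]
  ]
}}

```text
time_s: 2.07
eef_pos: [541.4, 164.6, 160.5]
ee_rot: [0.212, 0.581, 0.738, 0.269]
force: [-0.8, -1.0, -1.0]
grip_width: 0.002
```

Run:
```python
from h import *
plan(W(-60,0,165),ori(np.radians(50)))
crop("scene",165,120,120,115,5,"s3.png"); crop("top",175,115,115,110,5,"t3.png")
```

```text
t 2.0667 pos [541.4 164.6 160.5] F [-0.75 -0.95 -0.95] w 0.0
turn [ 0.    -0.001  0.001] shift cm [-0.07 -0.37 -0.9 ]
```

View pics/s3.png

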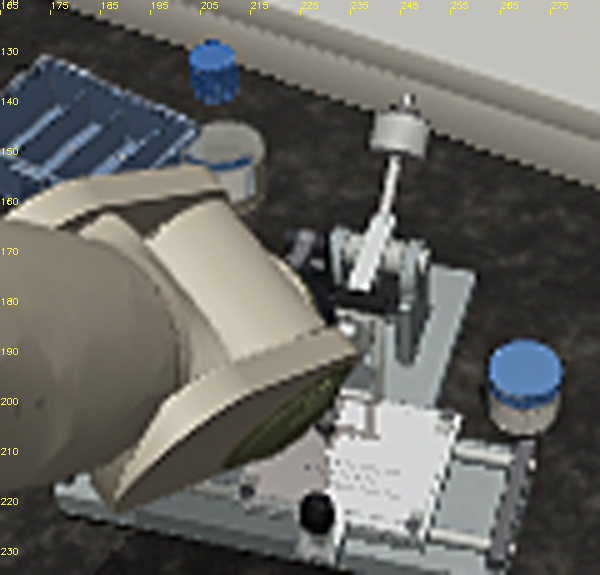

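View pics/t3.png

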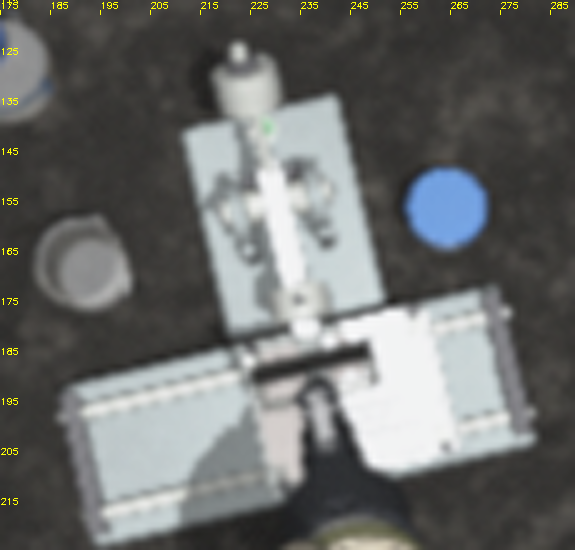

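{"method": "move_arm", "body": {
  "series": [
    [0,0,0,0,0.4,0,0],
    [0,0,0,0,0.8,0,0],
    [0,0,0,0,1.2,0,0],
    [0,0,0,0,1.6,0,0],
    [0,0,0,0,2.0,0,0]
  ]
}}

```text
time_s: 2.58
eef_pos: [554.1, 167.9, 172.9]
ee_rot: [0.211, 0.582, 0.738, 0.268]
force: [-2.0, -0.4, -0.6]
grip_width: 0.002
```

Run:
```python
from h import *
plan(W(-60,0,165),ori(np.radians(50)))
crop("scene",165,120,120,115,5,"s4.png"); crop("top",175,115,115,110,5,"t4.png")
```

```text
t 2.5833 pos [554.1 167.9 172.9] F [-1.99 -0.35 -0.63] w 0.0
turn [-0.002 -0.001  0.001] shift cm [-0.09 -2.18 -0.79]
```

View pics/t4.png

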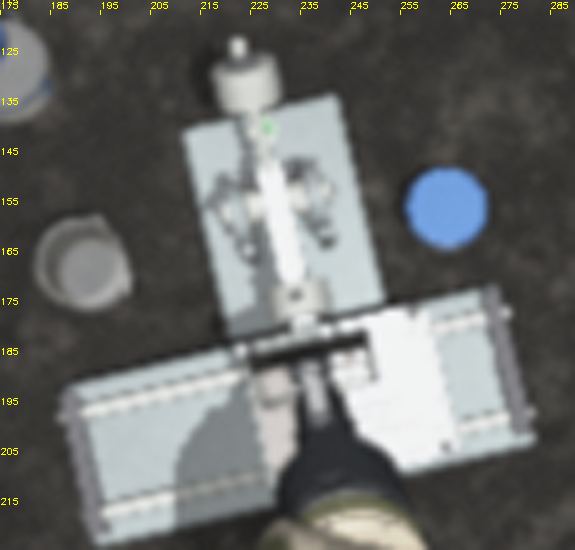

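The top view shows the bar has started to move back: its centre went from about (237,188) to (237,185), with the fingertip under it. I'll keep pushing.

{"method": "move_arm", "body": {
  "series": [
    [0,0,0,0,0.5,0,0],
    [0,0,0,0,1.0,0,0],
    [0,0,0,0,1.5,0.1,0],
    [0,0,0,0,2.0,0.1,0],
    [0,0,0,0,2.5,0.2,0]
  ]
}}

```text
time_s: 3.1
eef_pos: [575.1, 172.7, 188.2]
ee_rot: [0.212, 0.582, 0.738, 0.269]
force: [-0.9, -0.9, -0.1]
grip_width: -0.002
```

Run:
```python
from h import *
plan(W(-60,0,165),ori(np.radians(50)))
crop("scene",165,110,120,115,5,"s5.png"); crop("top",175,115,115,110,5,"t5.png")
```

```text
t 3.1 pos [575.1 172.7 188.2] F [-0.86 -0.87 -0.11] w -0.0
turn [-0.    -0.001  0.001] shift cm [-0.07 -4.81 -1.  ]
```

View pics/t5.png

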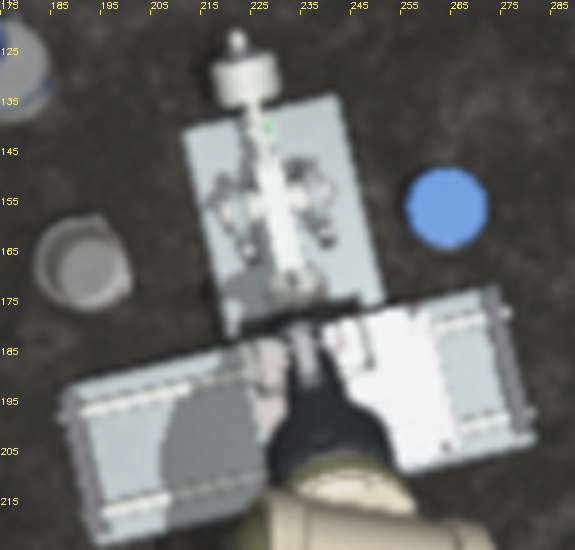

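View pics/s5.png

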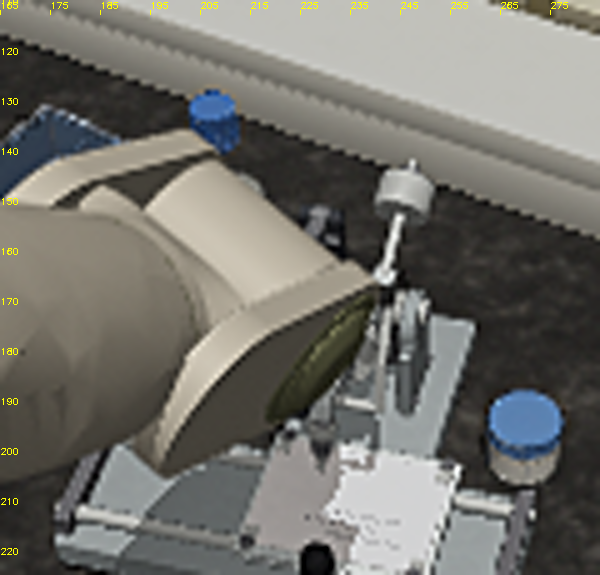

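{"method": "move_arm", "body": {
  "series": [
    [0,0,0,0,0.5,0,0],
    [0,0,0,0,1.0,0.1,0],
    [0,0,0,0,1.5,0.2,0],
    [0,0,0,0,2.0,0.3,0],
    [0,0,0,0,2.5,0.4,0]
  ]
}}

```text
time_s: 3.62
eef_pos: [597.2, 177.8, 201.9]
ee_rot: [0.212, 0.581, 0.738, 0.269]
force: [-0.9, 0.0, 0.3]
grip_width: -0.001
```

Run:
```python
from h import *
plan(W(-60,0,165),ori(np.radians(50)))
crop("top",175,115,115,110,5,"t6.png")
T=capture("top")
for th in np.arange(0,1.3,.1):
    a=np.arctan2(78,115)+th; print(round(th,1),proj(T,W(75-139*np.cos(a),0,115+139*np.sin(a))).round(1))
```

```text
t 3.6167 pos [597.2 177.8 201.9] F [-0.89  0.04  0.27] w -0.0
turn [ 0.001 -0.001  0.001] shift cm [-0.05 -7.42 -1.43]
0.0 [237.2 186.7]
0.1 [236.4 183.7]
0.2 [235.5 180.4]
0.3 [234.6 176.8]
0.4 [233.6 172.9]
0.5 [232.6 168.7]
0.6 [231.5 164.4]
0.7 [230.4 159.9]
0.8 [229.3 155.4]
0.9 [228.2 150.8]
1.0 [227.1 146.3]
1.1 [226.  141.8]
1.2 [225.  137.6]
```

View pics/t6.png

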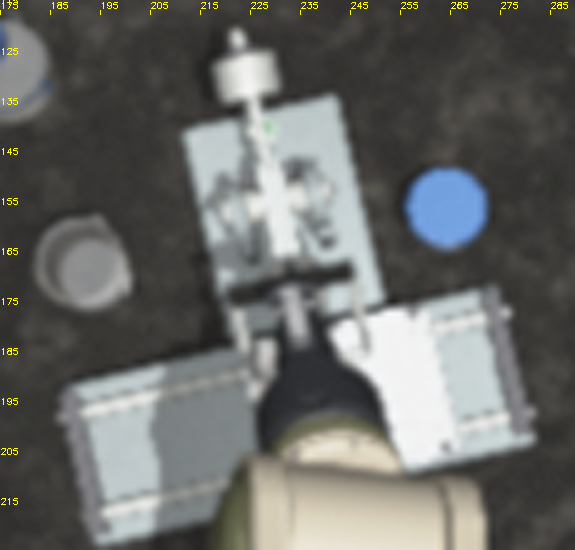

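Bar at about (233,171), so the angle is about 0.43. I'll continue past 0.59.

{"method": "move_arm", "body": {
  "series": [
    [0,0,0,0,0.4,0.1,0],
    [0,0,0,0,0.8,0.2,0],
    [0,0,0,0,1.2,0.4,0],
    [0,0,0,0,1.6,0.5,0],
    [0,0,0,0,2.0,0.6,0]
  ]
}}

```text
time_s: 4.13
eef_pos: [616.5, 182.4, 210.6]
ee_rot: [0.212, 0.581, 0.738, 0.269]
force: [-0.4, -0.4, -1.1]
grip_width: 0.0
```

{"method": "move_arm", "body": {
  "series": [
    [0,0,0,0,0.4,0.1,0],
    [0,0,0,0,0.7,0.2,0],
    [0,0,0,0,1.0,0.3,0],
    [0,0,0,0,1.3,0.4,0],
    [0,0,0,0,1.6,0.5,0]
  ]
}}

```text
time_s: 4.55
eef_pos: [631.7, 186.1, 217.1]
ee_rot: [0.212, 0.581, 0.738, 0.269]
force: [0.1, 0.2, 0.4]
grip_width: -0.001
```

Run:
```python
from h import *
plan(W(-60,0,165),ori(np.radians(50)))
crop("top",175,105,115,110,5,"t7.png")
```

```text
t 4.55 pos [631.7 186.1 217.1] F [0.12 0.24 0.39] w -0.0
turn [ 0.002 -0.001  0.001] shift cm [ -0.04 -11.12  -2.56]
```

View pics/t7.png

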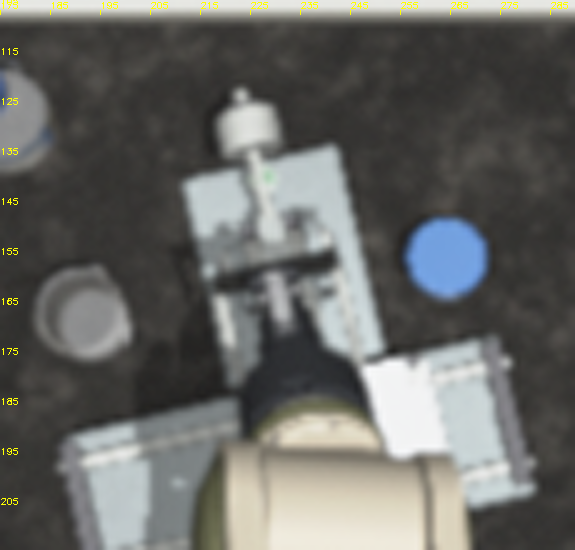

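{"method": "move_arm", "body": {
  "series": [
    [0,0,0,0,0.3,0.1,0],
    [0,0,0,0,0.4,0.2,0],
    [0,0,0,0,0.4,0.2,0],
    [0,0,0,0,0.4,0.2,0],
    [0,0,0,0,0.4,0.2,0]
  ]
}}

```text
time_s: 5.02
eef_pos: [636.4, 187.1, 218.5]
ee_rot: [0.213, 0.581, 0.738, 0.27]
force: [1.1, -0.3, 0.5]
grip_width: 0.002
```

Run:
```python
from h import *
plan(W(-60,0,165),ori(np.radians(50)))
crop("top",175,105,115,110,5,"t8.png")
```

```text
t 5.0167 pos [636.4 187.1 218.5] F [ 1.06 -0.32  0.52] w 0.0
turn [ 0.003 -0.     0.001] shift cm [ -0.04 -11.57  -2.77]
```

View pics/t8.png

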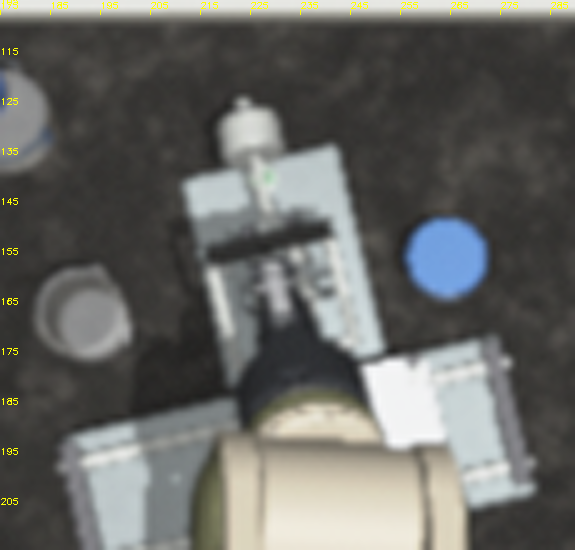

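The bar is now at about (230,153.6), roughly 0.84 rad, and has left the fingertip. I'll pull straight back along the fingers so the rising beam doesn't catch them.

{"method": "move_arm", "body": {
  "series": [
    [0,0,0,0,0.3,-4,0],
    [0,0,0,0,0.5,-8,0],
    [0,0,0,0,0.5,-12,0],
    [0,0,0,0,0.5,-15,0],
    [0,0,0,0,0.5,-15,0]
  ]
}}

```text
time_s: 5.48
eef_pos: [544.8, 165.3, 342.7]
ee_rot: [0.216, 0.58, 0.737, 0.273]
force: [-0.6, -0.3, 0.9]
grip_width: 0.004
```

Run:
```python
from h import *
plan(W(-60,0,165),ori(np.radians(50)))
crop("top",175,105,115,110,5,"t9.png")
```

```text
t 5.4833 pos [544.8 165.3 342.7] F [-0.61 -0.31  0.85] w 0.0
turn [0.012 0.001 0.002] shift cm [ -0.02 -12.51  12.68]
```

View pics/t9.png

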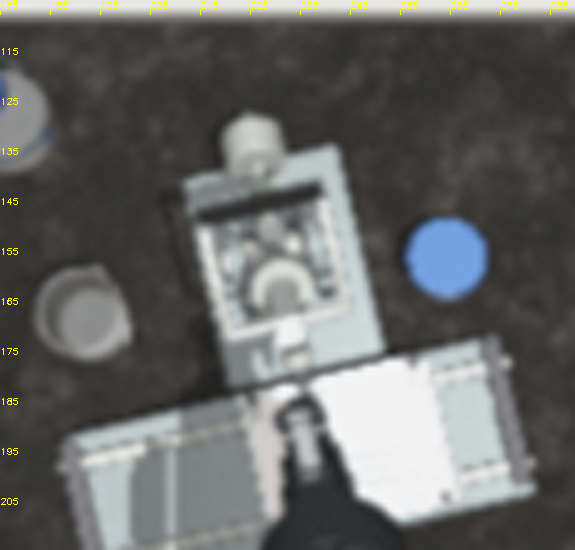

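Run:
```python
from h import *
plan(W(-128,-65,190),ori(np.radians(90)))
```

```text
t 5.5333 pos [545.5 165.3 339.8] F [-0.03  0.71 -1.04] w -0.0
turn [0.707 0.001 0.001] shift cm [ -6.52 -15.88   6.14]
```

{"method": "move_arm", "body": {
  "series": [
    [0.1,0,0,-1.3,-3.2,0,0],
    [0.2,0,0,-2.6,-6.4,0,0],
    [0.3,0,0,-3.9,-9.6,1.5,0],
    [0.4,0,0,-5.2,-12.8,3,0],
    [0.5,0,0,-6.5,-15.9,4.5,0]
  ]
}}

```text
time_s: 5.95
eef_pos: [470.8, 79.8, 200.5]
ee_rot: [0.063, 0.616, 0.781, 0.079]
force: [0.3, -0.1, -0.3]
grip_width: -0.002
```

Run:
```python
from h import *
plan(W(-128,-65,150),ori(np.radians(90)))
```

```text
t 5.95 pos [470.8  79.8 200.5] F [ 0.32 -0.13 -0.26] w -0.0
turn [0.202 0.001 0.001] shift cm [0.04 0.14 5.18]
```

{"method": "move_arm", "body": {
  "series": [
    [0.1,0,0,0,0.1,2,0],
    [0.2,0,0,0,0.1,4,0],
    [0.2,0,0,0,0.1,5.2,0],
    [0.2,0,0,0,0.1,5.2,0],
    [0.2,0,0,0,0.1,5.2,0]
  ]
}}

```text
time_s: 6.37
eef_pos: [481.5, 82.5, 148.7]
ee_rot: [-0.0, 0.619, 0.785, -0.0]
force: [-0.0, -0.1, 0.4]
grip_width: 0.003
```

Run:
```python
from h import *
plan(W(-128,-65,79),ori(np.radians(90)))
crop("top",175,115,115,115,5,"t10.png");crop("scene",165,120,120,115,5,"s10.png")
```

```text
t 6.3667 pos [481.5  82.5 148.7] F [-0.01 -0.08  0.41] w 0.0
turn [-0.     0.     0.001] shift cm [0.02 0.08 6.97]
```

View pics/t10.png

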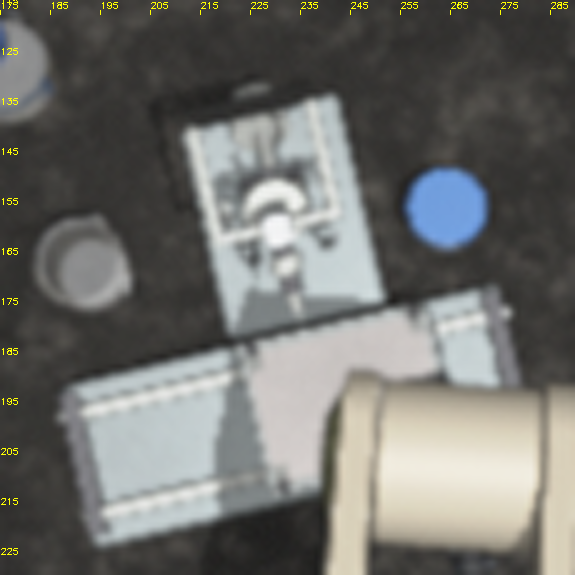

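View pics/s10.png

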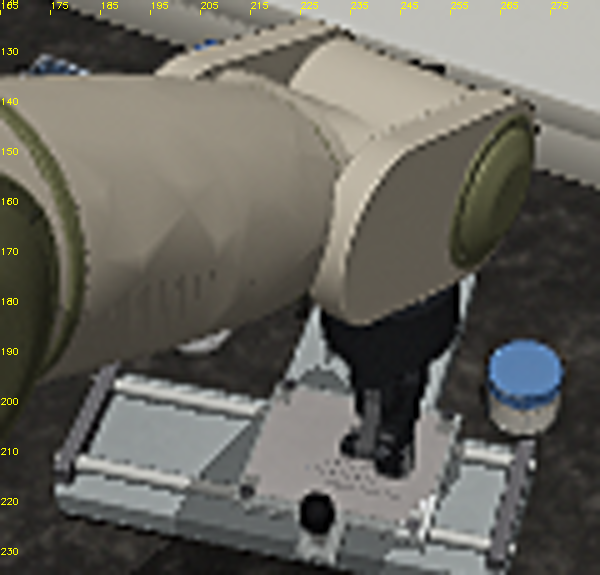

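The beam is over: the bar is at about (225,136), matching 1.25 rad, with the gripper clear. Next I'll descend to the right of the knob.

{"method": "move_arm", "body": {
  "series": [
    [0,0,0,0,0,2,0],
    [0,0,0,0,0.1,4,0],
    [0,0,0,0,0.1,6,0],
    [0,0,0,0,0.1,6.9,0],
    [0,0,0,0,0.1,6.9,0]
  ]
}}

```text
time_s: 6.88
eef_pos: [482.2, 82.5, 80.6]
ee_rot: [0.001, 0.619, 0.785, 0.0]
force: [-0.0, 1.2, 0.6]
grip_width: -0.001
```

Run:
```python
from h import *
plan(W(-128,-37,79),ori(np.radians(90)))
crop("scene",165,120,120,115,5,"s11.png")
```

```text
t 6.8833 pos [482.2  82.5  80.6] F [-0.03  1.23  0.57] w -0.0
turn [0.001 0.001 0.001] shift cm [2.83 0.01 0.16]
```

View pics/s11.png

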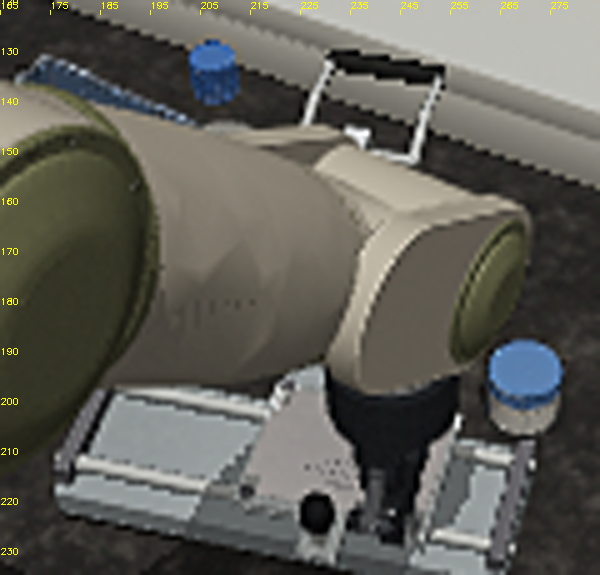

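The finger is level with the knob, which is at (228,222), and to its right. Beam still up. Now I'll push left.

{"method": "move_arm", "body": {
  "series": [
    [0,0,0,0.7,0,0,0],
    [0,0,0,1.4,0,0,0],
    [0,0,0,2.1,0,0,0],
    [0,0,0,2.6,0,0,0],
    [0,0,0,3.1,0,0,0]
  ]
}}

```text
time_s: 7.35
eef_pos: [475.7, 113.4, 82.2]
ee_rot: [0.002, 0.619, 0.786, 0.001]
force: [-0.6, -3.5, 0.5]
grip_width: 0.0
```

{"method": "move_arm", "body": {
  "series": [
    [0,0,0,0.7,0,0,0],
    [0,0,0,1.3,0,0,0],
    [0,0,0,1.9,0,0,0],
    [0,0,0,2.5,0,0,0],
    [0,0,0,3.1,0,0,0]
  ]
}}

```text
time_s: 7.77
eef_pos: [468.5, 144.1, 82.3]
ee_rot: [0.002, 0.619, 0.786, 0.001]
force: [0.0, -1.8, 1.1]
grip_width: -0.003
```

Run:
```python
from h import *
plan(W(-128,63,80),ori(np.radians(90)))
crop("scene",165,120,120,115,5,"s12.png")
```

```text
t 7.7667 pos [468.5 144.1  82.3] F [ 0.02 -1.77  1.13] w -0.0
turn [0.004 0.002 0.002] shift cm [ 6.53 -0.09  0.22]
```

View pics/s12.png

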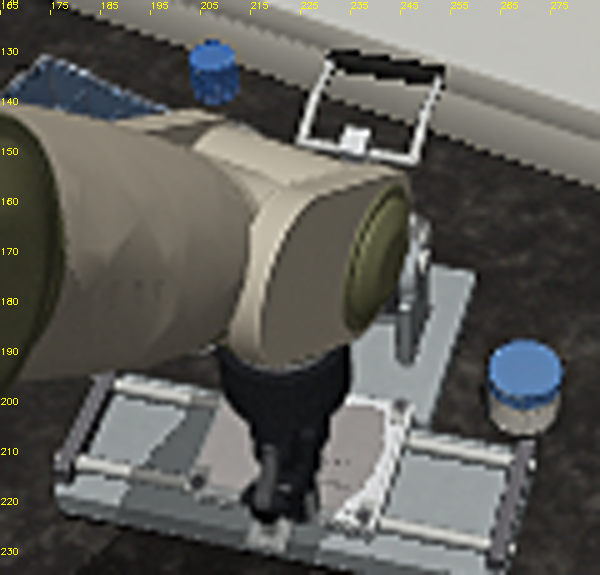

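The carriage follows.

{"method": "move_arm", "body": {
  "series": [
    [0,0,0,0.7,0,0.1,0],
    [0,0,0,1.4,0,0.2,0],
    [0,0,0,2.1,-0.1,0.2,0],
    [0,0,0,2.8,-0.1,0.2,0],
    [0,0,0,3.5,-0.1,0.2,0]
  ]
}}

```text
time_s: 8.23
eef_pos: [458.7, 179.4, 80.1]
ee_rot: [0.002, 0.618, 0.786, 0.001]
force: [2.3, -2.1, -1.1]
grip_width: 0.0
```

{"method": "move_arm", "body": {
  "series": [
    [0,0,0,0.6,0,0,0],
    [0,0,0,1.2,0,0,0],
    [0,0,0,1.7,0,0,0],
    [0,0,0,2.2,0,0,0],
    [0,0,0,2.5,0,0,0]
  ]
}}

```text
time_s: 8.65
eef_pos: [452.6, 204.3, 80.0]
ee_rot: [0.002, 0.618, 0.786, 0.001]
force: [1.8, -0.6, -0.5]
grip_width: 0.003
```

Run:
```python
from h import *
plan(W(-128,63,80),ori(np.radians(90)))
crop("scene",145,120,120,115,5,"s13.png")
```

```text
t 8.65 pos [452.6 204.3  80. ] F [ 1.77 -0.58 -0.49] w 0.0
turn [0.004 0.001 0.002] shift cm [0.3  0.04 0.  ]
```

View pics/s13.png

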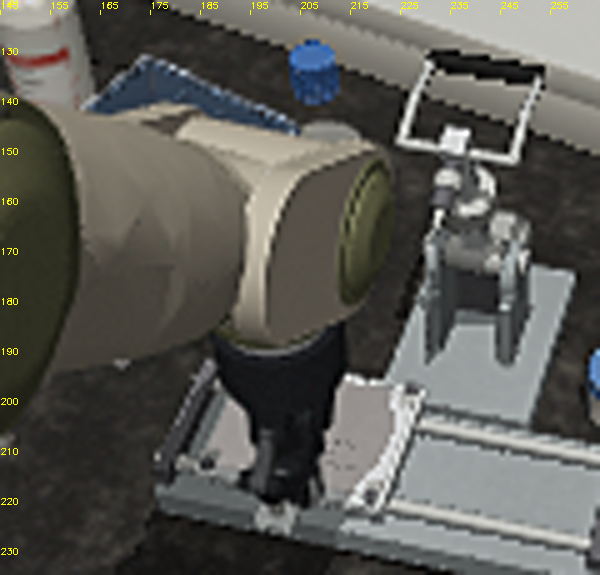

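Close to the end stop. Small slow steps until the force rises.

{"method": "move_arm", "body": {
  "series": [
    [0,0,0,0.2,0,0,0],
    [0,0,0,0.4,0,0,0],
    [0,0,0,0.6,0,0,0],
    [0,0,0,0.7,0,0,0],
    [0,0,0,0.7,0,0,0]
  ]
}}

```text
time_s: 9.12
eef_pos: [451.3, 209.0, 80.0]
ee_rot: [0.003, 0.618, 0.786, -0.001]
force: [3.2, -18.9, 1.7]
grip_width: -0.001
```

The force jumped to 19 N and the motion stopped short, so it's at the end stop. Backing off to the right, then up.

{"method": "move_arm", "body": {
  "series": [
    [0,0,0,-0.5,0,0,0],
    [0,0,0,-1.5,0,0,0],
    [0,0,0,-3,0,0,0],
    [0,0,0,-3,0,-2,0],
    [0,0,0,-3,0,-5,0]
  ]
}}

```text
time_s: 9.53
eef_pos: [456.9, 179.0, 128.7]
ee_rot: [0.001, 0.619, 0.786, -0.003]
force: [0.4, 0.1, 0.1]
grip_width: 0.001
```

{"method": "move_arm", "body": {
  "series": [
    [0,0,0,0,-2,-4,0],
    [0,0,0,0,-4,-8,0],
    [0,0,0,-3,-6,-10,0],
    [0,0,0,-6,-8,-11,0],
    [0,0,0,-9,-8,-11,0]
  ]
}}

```text
time_s: 9.95
eef_pos: [398.8, 72.3, 242.1]
ee_rot: [0.003, 0.618, 0.786, -0.001]
force: [0.8, -0.1, 0.9]
grip_width: 0.001
```

{"method": "move_arm", "body": {
  "series": [
    [0,0,0,-4,0,0,0],
    [0,0,0,-8,0,0,0],
    [0,0,0,-12,0,0,0],
    [0,0,0,-16,0,0,0],
    [0,0,0,-18,0,0,0]
  ]
}}

```text
time_s: 10.37
eef_pos: [441.5, -106.4, 242.9]
ee_rot: [0.003, 0.619, 0.785, -0.001]
force: [0.6, -0.3, -0.6]
grip_width: 0.002
```

Run:
```python
from h import *
plan(W(-128,63,80),ori(np.radians(90)))
crop("scene",145,120,140,115,5,"s14.png");crop("top",135,115,140,115,5,"t14.png")
for n in("scene","top"):
    c=capture(n); cv2.imwrite(f"pics/{n}9.png",c["frame"][:,:,::-1])
    print(n,"knob exp",proj(c,W(-128,85,88 if n=="scene" else 95)).round(1),"bar exp",proj(c,W(113,0,249)).round(1))
```

```text
t 10.3667 pos [ 441.5 -106.4  242.9] F [ 0.63 -0.25 -0.59] w 0.0
turn [0.001 0.006 0.001] shift cm [30.34  8.36 16.13]
scene knob exp [197.9 216.4] bar exp [242.1 133.1]
top knob exp [219.5 221.1] bar exp [224.5 135.4]
```

View pics/s14.png

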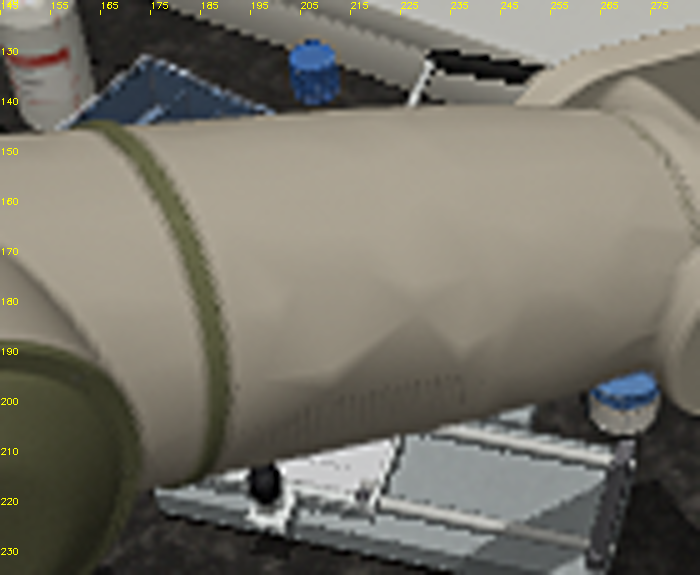

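View pics/t14.png

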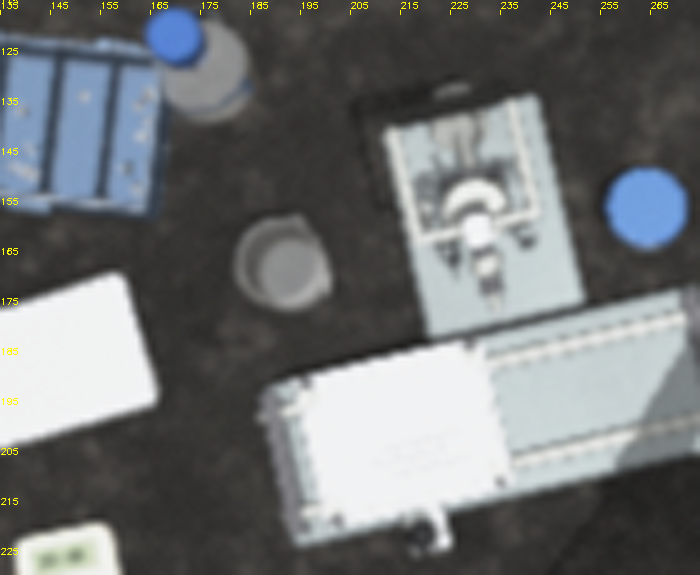

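View pics/top9.png

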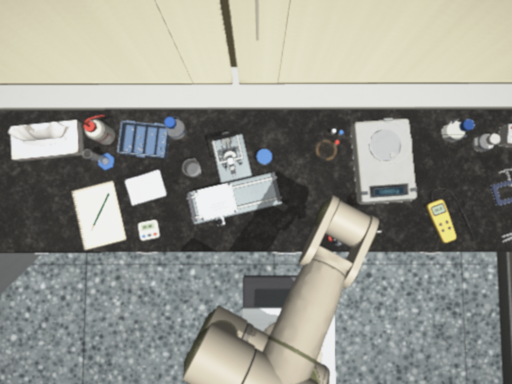

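The knob is at (198,216.5) in the scene view and about (219.5,221) in the top view; both match the end-stop prediction. The bar is at the stop position, the other things are unmoved, and the arm is clear.

```bash
python3 -c "
from rig import job; print(job.finish_job())"
```

```text
the job is handed in; nothing more can be done
None
```

The job is done and handed in after about 10.5 s of the 56 s allowed.

- **Beam:** I pushed the lift bail up from below with the closed fingers to about 0.75 rad. It passed its balance point there, left the fingertip and fell back onto its rear stop by itself. Both cameras showed it there before I touched the carriage. The last top view shows the beam unchanged, with the bar where 1.25 rad puts it to within about a pixel.
- **Carriage:** I then pushed the knob left with the outside of the fingers. At the end stop the motion stopped short and the force rose to 19 N. The knob is within about half a pixel of its predicted end-stop position in both views.
- **Other things:** The gripper is clear and touching nothing, with force readings under 1 N (noise). In the last top view the beaker, tub, timer and panel stack had not moved. The arm partly covered the screwdriver, so I could not check it fully, but no move went down near it.

In the first pose fit, the bar's ends in the scene view were off by up to 2 pixels. It made no difference to the pushing, and no check failed.

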